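# Shut and latch the blue pump guard

### The arm

A 7-joint arm with a two-finger parallel gripper is mounted at the origin on the work surface. World frame = base frame: x ahead of the robot, y to its left, z up, the work surface at z = 0. Lengths are in mm, angles in rad, forces in N, time in s.
With the tool pointing down it reaches from about 400 to 850 mm from the base axis. Payload 4.5 kg.
Tool frame: the origin (TCP) lies between the finger pads; the fingertips stand 19 mm ahead of it and the grasp point (between the pads) is the TCP (env.tcp_to_tips is the distance from the TCP to the fingertips, in mm); z points along the fingers, x is the direction in which the jaws open and shut, and the axes are right-handed (so a half turn about z gives the same grasp; the last joint's range is limited). The gripper opens to 85 mm and grips with 20 to 120 N. Pads are 22 mm wide; open, the fingers measure 114 mm over their backs; the gripper's body (76 mm by 85 mm) begins 54 mm behind the grasp point. The pads swing forward as they close: fully open they stand 13 mm farther back than shut.
Start: joints at [1.377, 0.689, -0.195, 1.565, 0.157, 0.902, -0.215], TCP at [141.174, -608.87, 250.317] pointing down, gripper open.
Joint ranges: [-3.01, 3.01], [-0.46, 2.08], [-1.47, 1.51], [0.13, 2.56], [-1, 4.14], [0.04, 2.09], [-2.66, 2.66]. Speed limits (rad/s): [2.57, 2.57, 3.14, 3.14, 3.14, 3.14, 3.14].

### API

Orientations are given as a unit quaternion [x, y, z, w].
In Python, from station import monitor, grab_frame, camera_info, env gives the robot as it stands.
- The arm moves only by the shell command python3 -m inch 'ROWS'. ROWS is JSON, a list of rows, each a list of 7 numbers: the shift along the tool's x, y, z in cm, then the turn, a rotation vector about the tool's x, y, z in degrees, then the finger opening in cm, from 0 to 8.54. A call has 1 to 12 rows; each row shifts and turns the pose as measured when the row begins, along the tool's axes as they then stand; what a row does not reach is not made up. A row lasts 1/8 s, in which the tool goes at most 62.5 mm and 10.7 degrees, less where a joint would pass 70% of its speed; a pose out of reach is approached as far as the arm can. A call is refused whole if a number of a shift passes 6.25 or a number of a turn 10.7, either way. A call with a gripper value outside its range is refused whole. The fingers move at their own pace and stop on an object; the grip force is fixed at half the most. Time passes only in rows, so rows that do not move let the fingers close. It gives the time, the measured TCP pose, the force and the opening at its end, in the units of the state.
- monitor.get_state(): the state, without advancing time (a new reading comes with each control period).
- grab_frame(name): name is "scene" or "top" or "wrist"; returns the picture (400x640x3 uint8, blue, green, red); there is no depth.
- camera_info(name): a dict with "camera_matrix" (3x3 intrinsics, pixels), "T" (4x4, takes a point from camera to world coordinates). Camera axes: x right, y up, looking along -z (the intrinsics and any distortion apply to the point x, -y, -z); pixel columns grow to the right and rows downward; lengths in mm; the calibration is good to about 2 mm. A picture is of the moment at which its call begins: read the wrist's pose just before it. camera_info takes no time and is no camera call; for the wrist camera it gives the pose at the moment of the call.
- env.finish_job(): hands the job in, once; it reports no verdict.
The state is a dict: "clock": time; "joints": joint angles; "joint_velocities": joint speeds; "joint_torque": joint torques, N m; "position": TCP position; "ee_rot": TCP orientation; "wrist_force": force on the tool from outside, world axes, zero at the start; "ft_torque": the same for the moment, N m; "finger_gap": finger opening in mm.
Only numpy, scipy, OpenCV 4.12 (cv2) and the standard library are available. Lean on these libraries where they do the work, as an engineer would, in place of code of your own. Each camera call takes 0.05 s, during which the arm holds its last target.

### The job

Two pump guards stand on the bench with their gates ajar. Shut the gate of the blue-framed one before its pump is tested: lift its latch bar by the yellow disc, swing the gate fully home with the bar passing over the front lip of the catch, and let the bar drop down into the catch. Leave the white-framed guard's gate as it stands.

Things in the scene. Friction and masses are not known exactly. Their poses are not given: they have to be found in the camera images.
- blue_guard: Blue-framed pump guard, fixed on a grey riser 0-45 mm high, 280 mm wide, gate on the robot's side. Origin: on the riser under the middle of the shut gate; x into the guard, y left along the shut gate, z up. Catch: open-topped steel notch on the post at y = -130 mm, lips x = -27 to -18 and 16 to 25 mm, tops z = 205 mm. The front lip (-x) blocks a lowered bar; 12 mm play with gate home.
- blue_gate (a joint): Angle (rad) of the blue guard's gate: 0 = fully shut (end stop), growing, clockwise from above, as it swings out to -x, to 1.4; starts at 0.35 to 1.05. Hinge axis vertical at guard x = 0, y = +115 mm; the gate reaches 225 mm from it (along -y when shut), 18 mm thick, top at guard z = 170 mm. Stays where left (0.12 N m friction).
- blue_bar (a joint): Tilt (rad) of the blue gate's steel latch bar: 0 = down; grows as its free end lifts, to 0.9; falls by weight (0.2 kg); clears the catch above 0.14. 12 mm thick, guard z 180-200 mm, in the gate's plane; pivot 40 mm from the hinge axis, z 190; tip 265 mm from the hinge. Grip: yellow upright disc, 36 mm dia., 16 thick, faces parallel to gate, centre 120 mm out from the pivot, 36 above it.
- white_knob (a point): Centre of the same yellow disc on the latch bar of the white-framed guard, an otherwise identical guard beside the blue one, on its left or its right; its gate too is ajar and is to be left alone.

How it is judged (in metres and radians):
On the way:
1. the blue guard's bar is lifted while its gate is still open (value of joint each of blue_bar, blue_gate above 0.08 rad), for 0.1 s.
At the end, for the whole second after the job is handed in: The blue guard's gate is shut (within 0.08 rad of its stop) and still, with its bar down in the catch (tilt under 0.06 rad); the white guard's disc is within 30 mm of where it started (value of joint blue_gate below 0.08 rad and value of joint blue_bar below 0.06 rad and velocity of joint blue_gate between -0.05 and 0.05 rad/s and distance of white_knob from where it was at the start of the episode below 0.03 m); the robot touches nothing.
It fails at once if the white guard's gate or bar is moved (its disc more than 30 mm) (distance of white_knob from where it was at the start of the episode above 0.03 m).
It also fails if it takes over 35 s, if anything falls off the work surface, if the arm or the gripper's body presses on something with over 40 N, if the wrist force passes 120 N, or if a joint passes its speed limit or range.

## Working session

There is one attempt and no reset: what is moved stays moved. The work goes in short steps, Python scripts to look and compute and a shell command to move; the robot and the scene stay as the last step left them, time stands still between calls to the robot, and variables do not carry over. Pictures are saved under pics/ and viewed, and the job is handed in when it is done.

```bash
ls; mkdir -p pics; python3 - <<'E'
from station import monitor, grab_frame, camera_info, env
import cv2
s=monitor.get_state();print(s)
for n in("scene","top"):
    cv2.imwrite(f"pics/{n}0.png",grab_frame(n));print(n,camera_info(n))
E
```

```text
pics
{'clock': 0.0, 'joints': array([ 1.37679724,  0.68996003, -0.19451408,  1.56639259,  0.15734619,
        0.902485  , -0.21510219]), 'joint_velocities': array([-8.05600211e-04, -8.23944910e-04,  3.11480017e-04, -1.14795356e-03,
        1.08303187e-04, -3.34543103e-05, -1.38618384e-03]), 'joint_torque': array([ 3.74043684e-04, -5.39602447e+01, -1.26677033e+00, -1.58541137e+01,
        9.05405759e-03,  9.39255289e-03, -8.93289069e-07]), 'position': array([ 140.94542344, -608.2534161 ,  249.48603467]), 'ee_rot': array([ 7.82926197e-01, -6.22113909e-01, -7.74099558e-04, -5.04821129e-04]), 'wrist_force': array([ 0.08582551,  0.48207601, -0.33163374]), 'ft_torque': array([ 0.00660983, -0.0380475 , -0.01033718]), 'finger_gap': 85.31642174585573}
scene {'camera_matrix': array([[424.33701445,   0.        , 326.34512809],
       [  0.        , 424.33701445, 198.38064713],
       [  0.        ,   0.        ,   1.        ]]), 'T': array([[ 8.24909104e-01, -4.43449351e-01,  3.50539074e-01,
         9.44396751e+02],
       [ 5.65141607e-01,  6.59975047e-01, -4.95023132e-01,
        -4.68441123e+02],
       [-1.18293553e-02,  6.06453304e-01,  7.95031104e-01,
         9.77587933e+02],
       [ 0.00000000e+00,  0.00000000e+00,  0.00000000e+00,
         1.00000000e+00]])}
top {'camera_matrix': array([[450.90870821,   0.        , 317.11152961],
       [  0.        , 450.90870821, 209.21675867],
       [  0.        ,   0.        ,   1.        ]]), 'T': array([[ 3.02584836e-02,  9.85530641e-01, -1.66774638e-01,
         4.49107870e+02],
       [-9.99495949e-01,  2.82294624e-02, -1.45239806e-02,
         2.46973651e+01],
       [-9.60586958e-03,  1.67130049e-01,  9.85888064e-01,
         1.04676897e+03],
       [ 0.00000000e+00,  0.00000000e+00,  0.00000000e+00,
         1.00000000e+00]])}
```

View pics/scene0.png

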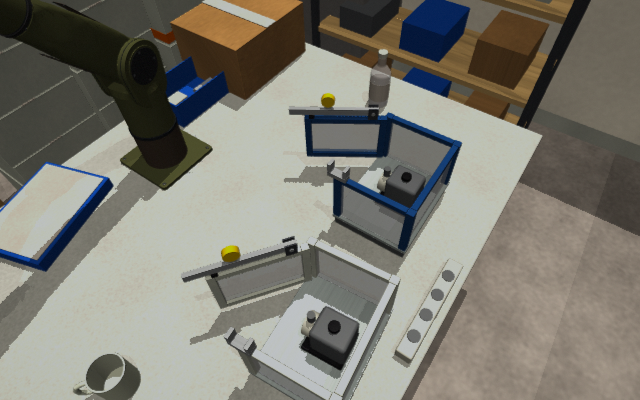

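View pics/top0.png

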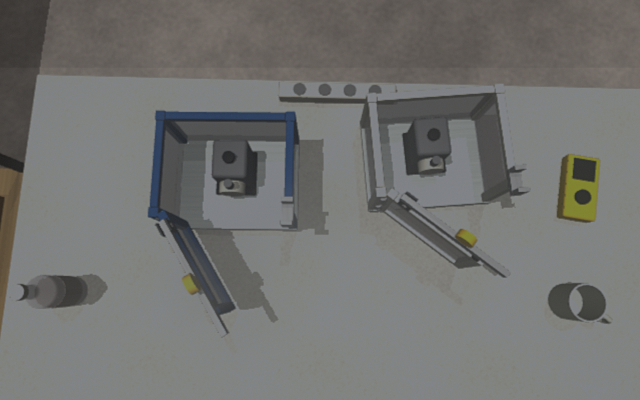

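```bash
python3 - <<'E'
import cv2
t=cv2.imread("pics/top0.png");s=cv2.imread("pics/scene0.png")
cv2.imwrite("pics/t_c.png",cv2.resize(t[100:340,140:310],None,fx=2.5*1,fy=2.5,interpolation=2)[:600])
cv2.imwrite("pics/s_c.png",cv2.resize(s[80:255,275:475],None,fx=3.4,fy=3.4,interpolation=2)[:600])
E
```

```text
(no output)
```

View pics/t_c.png

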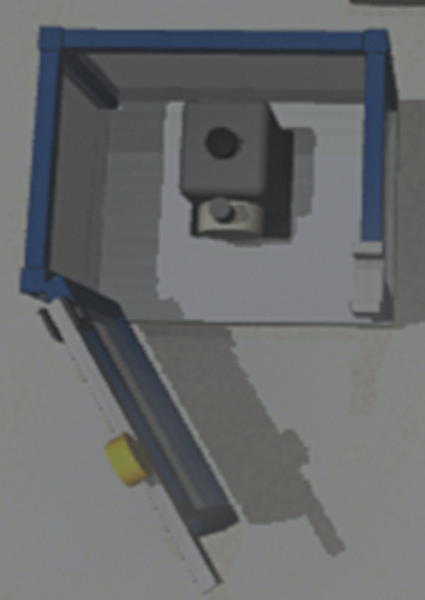

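View pics/s_c.png

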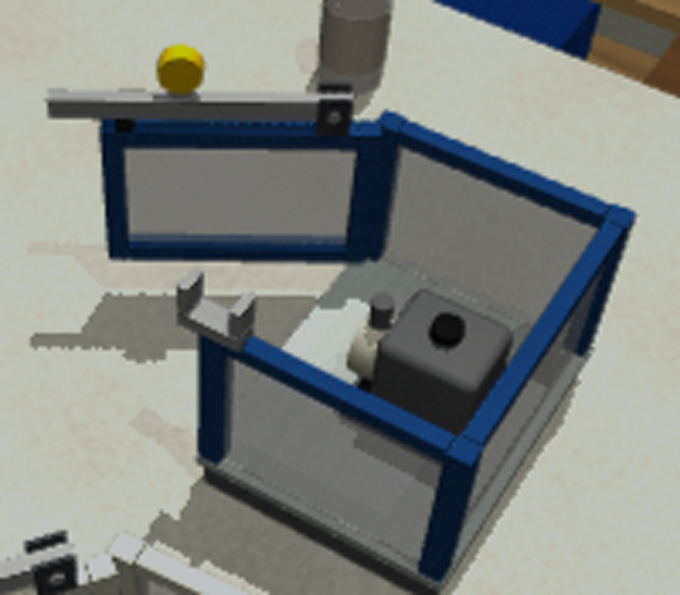

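```bash
cat > h.py <<'E'
from station import monitor, grab_frame, camera_info, env
import numpy as np, cv2
from scipy.spatial.transform import Rotation as R
def proj(n,P):
    c=camera_info(n);T=c['T'];K=c['camera_matrix']
    p=np.linalg.inv(T)@np.append(P,1);p=p[:3]*[1,-1,-1];q=K@p;return q[:2]/q[2]
def guard(x,y,yaw,h,P):
    c,s=np.cos(yaw),np.sin(yaw);return np.array([x+c*P[0]-s*P[1],y+s*P[0]+c*P[1],h+P[2]])
def gatept(a,r,z,off=0,tilt=0): # guard coords; r from hinge ; off along gate normal
    # tilt: rotate about pivot r=40,z=190
    dr,dz=r-40,z-190; r=40+dr*np.cos(tilt)-dz*np.sin(tilt); z=190+dr*np.sin(tilt)+dz*np.cos(tilt)
    return np.array([-np.sin(a)*r+np.cos(a)*off,115-np.cos(a)*r-np.sin(a)*off,z])
E
cat > fit.py <<'E'
from h import *
from scipy.optimize import least_squares
obs=[("top",'g',(160,226),(190.4,283.6)),("scene",'g',(160,226),(328.2,100.3)),
("top",'g',(265,200),(224.4,333.6)),("scene",'g',(265,200),(289.7,107.1)),
("scene",'f',(-22.5,-130,205),(330.9,161.2)),("scene",'f',(20.5,-130,205),(346.5,167.6)),
("top",'f',(25,-130,205),(287.6,197.2)),("top",'f',(-27,-130,205),(286.4,224.4))]
def f(p):
    r=[]
    for n,k,q,uv in obs:
        P=guard(*p[:4],gatept(p[4],*q) if k=='g' else np.array(q))
        r+=list(proj(n,P)-uv)
    return r
s=least_squares(f,[480,150,0,20,.9],x_scale=[10,10,.1,10,.1],loss='soft_l1')
print(s.x.round(3));print(np.round(f(s.x),1).reshape(-1,2))
E
python3 fit.py
```

```text
[5.82940e+02 2.22766e+02 8.00000e-03 2.81410e+01 1.00500e+00]
[[ 1.  -1.1]
 [ 0.2 -0.3]
 [-0.5  0.7]
 [-0.7  0.2]
 [-0.3 -0.3]
 [-0.6  0.8]
 [-0.7 -0.7]
 [-0.5  0.1]]
```

```bash
cat > go.py <<'E'
import sys
from h import *
from h import monitor
G=(582.94,222.77,.008,28.14)
def cur():
    s=monitor.get_state();return s,s['position'],R.from_quat(s['ee_rot'])
def delta(P,Rt=None):
    s,p,r=cur();d=r.inv().apply(np.array(P)-p)/10
    w=(r.inv()*Rt).as_rotvec(degrees=True) if Rt is not None else None
    return d.round(2),None if w is None else w.round(1)
def tool(a,tilt=0): # grasp orient for gate angle a and bar tilt; returns pos,rot
    P=guard(*G,gatept(a,160,226,0,tilt))
    y=G[2]
    n=np.array([np.cos(a-y),-np.sin(a-y),0]); g=np.array([-np.sin(a-y),-np.cos(a-y),0])
    z=-(np.cos(tilt)*np.array([0,0,1])-np.sin(tilt)*g)
    x=n; return P,R.from_matrix(np.c_[x,np.cross(z,x),z])
E
python3 - <<'E'
from go import *
print(tool(1.005)[0],tool(0)[0]); print(tool(1.005)[1].as_matrix().round(2))
s,p,r=cur();print(r.as_matrix().round(3))
W=[p+[0,0,150],[420,-420,400],[540,-100,400],[*tool(1.005)[0][:2],400]]
q=p
for w in W: print(np.round(r.inv().apply(np.array(w)-q)/10,2));q=np.array(w)
E
python3 -m inch '[[0,0,-5,0,0,0,8.5],[0,0,-5,0,0,0,8.5],[0,0,-5,0,0,0,8.5]]'
```

```text
[447.64460282 250.91443463 254.14      ] [583.29999616 177.77143999 254.14      ]
[[ 0.54 -0.84  0.  ]
 [-0.84 -0.54 -0.  ]
 [ 0.    0.   -1.  ]]
[[ 0.226 -0.974 -0.   ]
 [-0.974 -0.226  0.002]
 [-0.002  0.    -1.   ]]
[ -0.03   0.   -15.  ]
[-1.204e+01 -3.143e+01 -3.000e-02]
[-28.46 -18.92   0.05]
[-36.27   1.07   0.06]
clock: 0.48
position: [139.9, -605.7, 397.0]
ee_rot: [0.783, -0.622, -0.007, -0.005]
wrist_force: [0.5, -1.5, -0.3]
finger_gap: 84.7
```

```bash
python3 -m inch '[[-2,-5.4,0,0,0,0,8.5],[-2,-5.4,0,0,0,0,8.5],[-2,-5.4,0,0,0,0,8.5],[-2,-5.4,0,0,0,0,8.5],[-2,-5.4,0,0,0,0,8.5],[-2,-5.4,0,0,0,0,8.5],[-4.7,-3.2,0,0,0,0,8.5],[-4.7,-3.2,0,0,0,0,8.5],[-4.7,-3.2,0,0,0,0,8.5],[-4.7,-3.2,0,0,0,0,8.5],[-4.7,-3.2,0,0,0,0,8.5]]'
python3 - <<'E'
from go import *
P,Rt=tool(1.005);P[2]=400
print(delta(P,Rt), cur()[0]['joints'].round(2))
E
```

```text
clock: 1.85
position: [541.6, -144.9, 398.1]
ee_rot: [0.779, -0.627, -0.007, -0.001]
wrist_force: [1.0, -0.3, 0.5]
finger_gap: 85.2
(array([-40.68,   0.74,   0.27]), array([  0.3,   0.7, -20.6])) [ 0.35  0.46 -0.28  1.53  0.12  1.18 -1.3 ]
```

```bash
python3 -m inch '[[-5.8,0,0,0,0,0,8.5],[-5.8,0,0,0,0,0,8.5],[-5.8,0,0,0,0,0,8.5],[-5.8,0,0,0,0,0,8.5],[-5.8,0,0,0,0,0,8.5],[-5.8,0,0,0,0,0,8.5],[-4,0,0,0,0,-10,8.5],[0,0,0,0,0,-10,8.5],[0,0,0,0,0,0,8.5]]'
python3 - <<'E'
from go import *
P,Rt=tool(1.005);P[2]=330
print(delta(P,Rt), cur()[0]['joints'].round(2))
E
```

```text
clock: 2.98
position: [452.1, 252.2, 399.6]
ee_rot: [0.881, -0.473, -0.009, -0.001]
wrist_force: [-0.4, -0.2, -1.6]
finger_gap: 85.2
(array([-0.01,  0.39,  6.97]), array([0.4, 1. , 0.6])) [-0.28  0.41 -0.46  1.64  0.18  1.14 -1.77]
```

```bash
python3 -m inch '[[0,0.4,3,0.4,1,0.6,8.5],[0,0,4,0,0,0,8.5],[0,0,0,0,0,0,8.5]]'
python3 - <<'E'
from go import *
P,Rt=tool(1.005)
print(delta(P,Rt)); cv2.imwrite("pics/w1.png",grab_frame("wrist"));print(proj("wrist",P),proj("wrist",guard(*G,gatept(1.005,265,200))))
cv2.imwrite("pics/s1.png",grab_frame("scene"))
E
```

```text
clock: 3.35
position: [449.2, 248.5, 328.3]
ee_rot: [0.875, -0.484, 0.001, -0.0]
wrist_force: [-0.2, 0.1, 0.3]
finger_gap: 84.9
(array([-0.3 ,  0.01,  7.42]), array([-0.1, -0.1, -0.8]))
[317.32937964 227.7235911 ] [319.40046244 336.6197556 ]
```

View pics/w1.png

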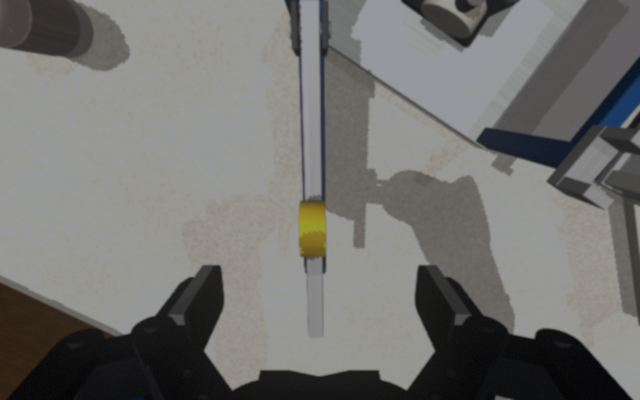

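View pics/s1.png

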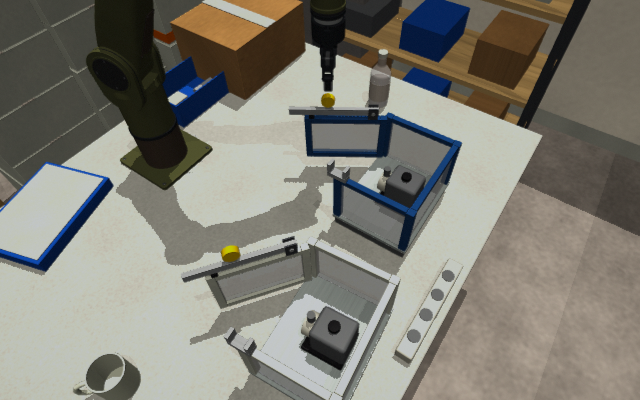

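```bash
python3 -m inch '[[-0.4,0,3,0,0,-0.7,6],[0,0,2,0,0,0,5],[0,0,2,0,0,0,5],[0,0,0,0,0,0,5]]'
python3 - <<'E'
from go import *
P,Rt=tool(1.005)
print(delta(P,Rt)); cv2.imwrite("pics/w2.png",grab_frame("wrist"))
E
```

```text
clock: 3.95
position: [455.0, 256.9, 267.3]
ee_rot: [0.876, -0.482, 0.006, -0.01]
wrist_force: [-0.5, 0.5, 0.3]
finger_gap: 50.1
(array([0.11, 0.98, 1.29]), array([-1.4, -0. , -0.5]))
```

View pics/w2.png

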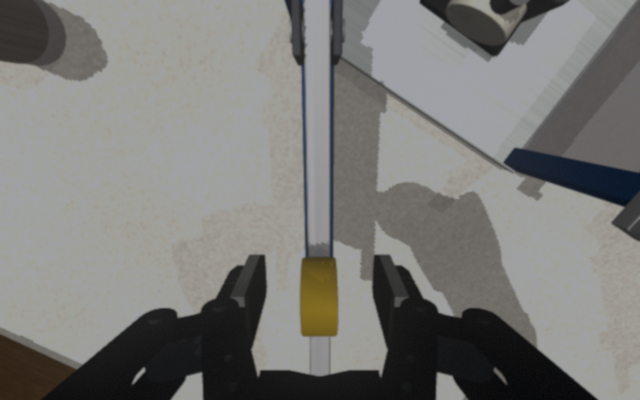

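```bash
python3 -m inch '[[0,1,1,-1.4,0,-0.5,5],[0,0,0,0,0,0,5]]'
python3 - <<'E'
from go import *
P,Rt=tool(1.005)
print(delta(P,Rt))
E
```

```text
clock: 4.25
position: [448.1, 252.6, 259.6]
ee_rot: [0.878, -0.478, 0.001, -0.002]
wrist_force: [-0.5, 0.2, 0.7]
finger_gap: 50.1
(array([0.12, 0.13, 0.55]), array([-0.3, -0. ,  0. ]))
```

```bash
python3 -m inch '[[0,0.1,0.3,0,0,0,5],[0,0,0,0,0,0,1],[0,0,0,0,0,0,1],[0,0,0,0,0,0,1],[0,0,0,0,0,0,1],[0,0,0,0,0,0,1]]'
python3 - <<'E'
from go import *
P,Rt=tool(1.005)
print(delta(P,Rt)); cv2.imwrite("pics/w3.png",grab_frame("wrist"))
P,Rt=tool(1.005,.35)
print(delta(P,Rt))
E
```

```text
clock: 5.0
position: [447.7, 252.4, 257.4]
ee_rot: [0.878, -0.478, 0.002, -0.003]
wrist_force: [-0.1, -0.6, 0.1]
finger_gap: 15.3
(array([0.12, 0.09, 0.33]), array([-0.4, -0. , -0. ]))
(array([ 0.12, -1.9 , -3.55]), array([-20.4,  -0. ,  -0. ]))
```

View pics/w3.png

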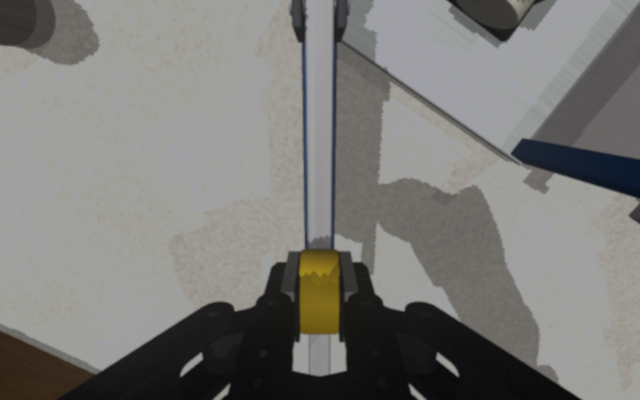

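```bash
python3 -m inch '[[0,-0.3,-1.4,-6.7,0,0,1],[0,-0.4,-1.4,-6.7,0,0,1],[0,-0.4,-1.4,-6.7,0,0,1],[0,0,0,0,0,0,1]]'
python3 - <<'E'
from go import *
for t in(.3,.35,.4):
  P,Rt=tool(1.005,t); print(delta(P,Rt))
cv2.imwrite("pics/s2.png",grab_frame("scene")[60:260,240:480])
E
```

```text
clock: 5.55
position: [466.2, 264.6, 297.0]
ee_rot: [0.866, -0.471, -0.082, 0.148]
wrist_force: [-4.9, -3.1, 6.7]
finger_gap: 14.9
(array([0.14, 0.36, 1.09]), array([2.3, 0.1, 0.1]))
(array([0.14, 0.19, 0.48]), array([-0.6,  0.1,  0.1]))
(array([ 0.14, -0.01, -0.11]), array([-3.5,  0.1,  0.1]))
```

View pics/s2.png

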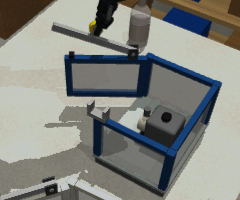

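```bash
cat > sw.py <<'E'
from go import *
import sys
# rigid rotation of current measured pose about hinge by d rad (rows)
H=guard(*G,np.array([0,115,0.]))
s,p,r=cur()
ax=r.as_matrix()[:,0]; a=-np.arctan2(ax[1],ax[0])+G[2]
print("gate est from tool yaw",a.round(3), "from pos",(np.arctan2(H[0]-p[0],H[1]-p[1])+G[2]).round(3),'force',s['wrist_force'].round(1),s['finger_gap'])
d=np.radians(float(sys.argv[1]))
Rz=R.from_rotvec([0,0,d]); p2=H+Rz.apply(p-H)
print("row",(r.inv().apply(p2-p)/10).round(2),(r.inv()*Rz*r).as_rotvec(degrees=True).round(2))
E
python3 sw.py 8
```

```text
gate est from tool yaw 1.004 from pos 1.015 force [-2.3 -0.5  2.6] 14.836873089092878
row [ 1.91 -0.1  -0.04] [-0.02  2.64 -7.55]
```

```bash
python3 -m inch '[[1.9,-0.1,0,0,2.6,-7.5,1],[1.9,-0.1,0,0,2.6,-7.5,1],[0,0,0,0,0,0,1]]'; python3 sw.py 8; python3 -c "
from go import *
for a in (.75,.7): print(delta(*tool(a,.36)))"
```

```text
clock: 5.98
position: [490.9, 234.9, 296.3]
ee_rot: [0.925, -0.344, -0.058, 0.154]
wrist_force: [-0.0, -0.5, -1.5]
finger_gap: 15.1
gate est from tool yaw 0.72 from pos 0.733 force [-0.  -0.5 -1.5] 15.083803445640042
row [ 1.91 -0.1  -0.04] [-0.01  2.59 -7.57]
(array([-0.24,  0.14,  0.28]), array([-1.7, -0.5,  1.6]))
(array([0.46, 0.14, 0.28]), array([-1.7,  0.4, -1.1]))
```

```bash
python3 -m inch '[[1.9,-0.1,0,0,2.6,-7.5,1],[1.9,-0.1,0,0,2.6,-7.5,1],[1.9,-0.1,0,0,2.6,-7.5,1],[0,0,0,0,0,0,1]]'; python3 sw.py 8; python3 -c "
from go import *
for a in (.3,.0): print(delta(*tool(a,.36)))
cv2.imwrite('pics/s3.png',cv2.resize(grab_frame('scene')[60:260,240:480],None,fx=2.5,fy=2.5))"
```

```text
clock: 6.48
position: [539.7, 207.1, 295.6]
ee_rot: [0.976, -0.146, -0.022, 0.159]
wrist_force: [2.0, -1.3, 1.3]
finger_gap: 14.8
gate est from tool yaw 0.305 from pos 0.321 force [ 2.  -1.3  1.3] 14.832405838802332
row [ 1.91 -0.1  -0.03] [ 0.03  2.54 -7.59]
(array([0.29, 0.18, 0.21]), array([-2.1, -0.1, -0.4]))
(array([ 4.41, -0.44,  0.02]), array([ -2.1,   5.6, -16.6]))
```

View pics/s3.png

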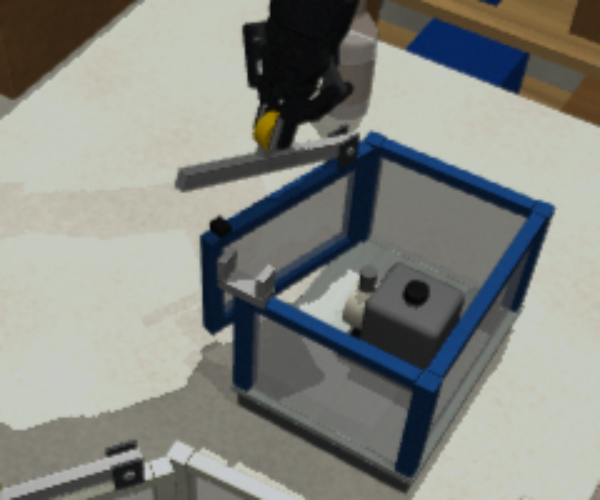

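```bash
python3 -m inch '[[1.9,-0.1,0,0,2.6,-7.5,1],[1.6,-0.1,0,0,2.2,-6.3,1],[0,0,0,0,0,0,1]]'; python3 sw.py 3; python3 -c "
from go import *
for a in (0,): print(delta(*tool(a,.36)))"
```

```text
clock: 6.9
position: [573.2, 201.2, 295.5]
ee_rot: [0.987, -0.024, 0.0, 0.161]
wrist_force: [2.4, -0.1, 1.7]
finger_gap: 15.0
gate est from tool yaw 0.055 from pos 0.072 force [ 2.4 -0.1  1.7] 14.954342095320365
row [ 0.72 -0.01  0.  ] [ 0.02  0.95 -2.84]
(array([1.  , 0.19, 0.22]), array([-2.1,  0.6, -3.1]))
```

```bash
python3 -m inch '[[0.7,0,0,0,0.9,-2.8,1],[0.3,0,0,0,0.3,-0.5,1],[0.3,0,0,0,0,0,1],[0,0,0,0,0,0,1]]'; python3 sw.py 3; python3 -c "
from go import *
for t in (.36,0,): print(delta(*tool(0,t)))
cv2.imwrite('pics/s4.png',cv2.resize(grab_frame('scene')[60:260,240:480],None,fx=2.5,fy=2.5))"
```

```text
clock: 7.4
position: [582.0, 201.1, 295.7]
ee_rot: [0.987, 0.004, 0.003, 0.162]
wrist_force: [-1.5, -1.2, 2.9]
finger_gap: 15.2
gate est from tool yaw -0.0 from pos 0.008 force [-1.5 -1.2  2.9] 15.24664101201273
row [ 0.72 -0.01 -0.  ] [ 0.01  0.96 -2.84]
(array([0.11, 0.23, 0.25]), array([-2. , -0.2, -0.1]))
(array([0.1 , 0.88, 4.68]), array([18.7, -0.2, -0. ]))
```

View pics/s4.png

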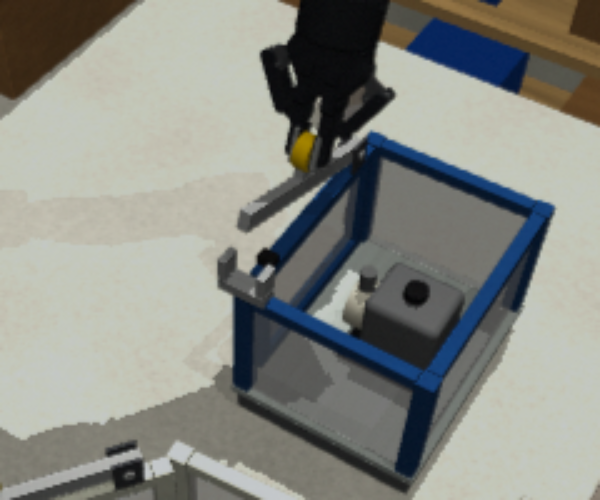

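```bash
python3 -m inch '[[0.4,0,0,0,0,0,1],[0.5,0,0,0,0,0,1]]'; python3 sw.py 3
```

```text
clock: 7.7
position: [582.9, 200.7, 295.2]
ee_rot: [0.986, 0.006, -0.006, 0.165]
wrist_force: [-19.1, -4.3, 6.3]
finger_gap: 14.9
gate est from tool yaw -0.001 from pos 0.002 force [-19.1  -4.3   6.3] 14.936325822445204
row [ 0.72 -0.01 -0.01] [-0.04  0.98 -2.84]
```

```bash
python3 -m inch '[[0,0.4,1.4,6.5,0,0,1],[0,0.4,1.4,6.5,0,0,1],[0,0,0,0,0,0,1]]'; python3 sw.py 3;python3 -c "
from go import *
for t in (0,): print(delta(*tool(0,t)))
cv2.imwrite('pics/s5.png',cv2.resize(grab_frame('scene')[60:260,240:480],None,fx=2.5,fy=2.5))"
```

```text
clock: 8.07
position: [582.6, 185.4, 271.0]
ee_rot: [0.999, 0.006, -0.005, 0.05]
wrist_force: [-3.2, -0.0, -0.1]
finger_gap: 14.9
gate est from tool yaw -0.003 from pos 0.004 force [-3.2 -0.  -0.1] 14.946010073335499
row [ 0.8  -0.01 -0.01] [-0.03  0.3  -2.98]
(array([0.08, 0.59, 1.75]), array([5.8, 0.6, 0.2]))
```

View pics/s5.png

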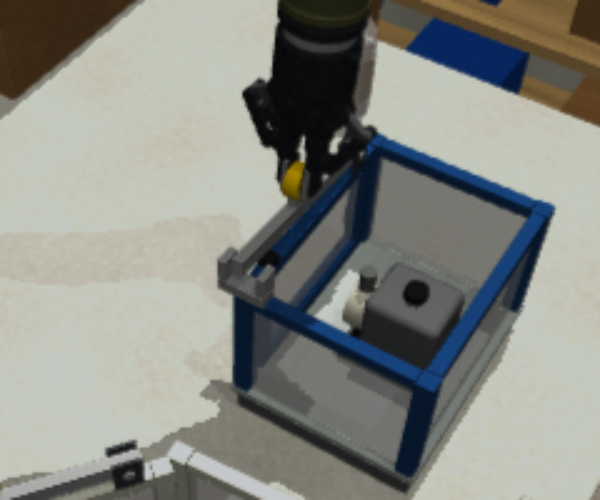

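The bar tip is between the lips; lowering the last bit.

```bash
python3 -m inch '[[0,0.4,1.2,5.3,0,0,1],[0,0,0.2,0.3,0,0,1],[0,0,0,0,0,0,1]]'; python3 sw.py 3;python3 -c "
from go import *
for t in (0,): print(delta(*tool(0,t)))"
```

```text
clock: 8.5
position: [582.9, 179.9, 258.1]
ee_rot: [1.0, 0.006, -0.004, 0.004]
wrist_force: [-2.8, -2.3, 1.2]
finger_gap: 15.3
gate est from tool yaw -0.004 from pos 0.002 force [-2.8 -2.3  1.2] 15.299910003381989
row [ 0.83 -0.02 -0.01] [-0.03  0.02 -3.  ]
(array([0.04, 0.21, 0.4 ]), array([0.4, 0.5, 0.2]))
```

```bash
python3 -m inch '[[0,0,0,0,0,0,2.5],[0,0,0,0,0,0,4.5],[0,0,0,0,0,0,4.5],[0,0,0,0,0,0,4.5],[0,0,-3,0,0,0,4.5],[0,0,-5,0,0,0,4.5],[0,0,-5,0,0,0,4.5],[0,0,0,0,0,0,4.5]]'; python3 -c "
from go import *
f=grab_frame('scene');t=grab_frame('top')
cv2.imwrite('pics/s6.png',f);cv2.imwrite('pics/s6c.png',cv2.resize(f[60:260,240:480],None,fx=2.5,fy=2.5));cv2.imwrite('pics/t6.png',t);cv2.imwrite('pics/w6.png',grab_frame('wrist'))
for n in('scene','top'): print(n,[proj(n,guard(*G,q)).round(1) for q in (gatept(0,160,226),gatept(0,265,200))])"
```

```text
clock: 9.5
position: [585.3, 183.2, 391.6]
ee_rot: [1.0, 0.007, -0.003, 0.004]
wrist_force: [-0.2, 0.9, -1.1]
finger_gap: 44.9
scene [array([357.9, 137. ]), array([333.9, 171.6])]
top [array([238.1, 206.9]), array([297.5, 210.5])]
```

View pics/s6c.png

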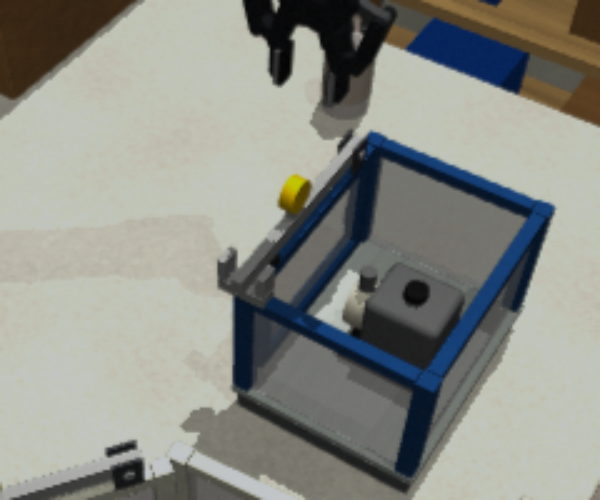

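View pics/w6.png

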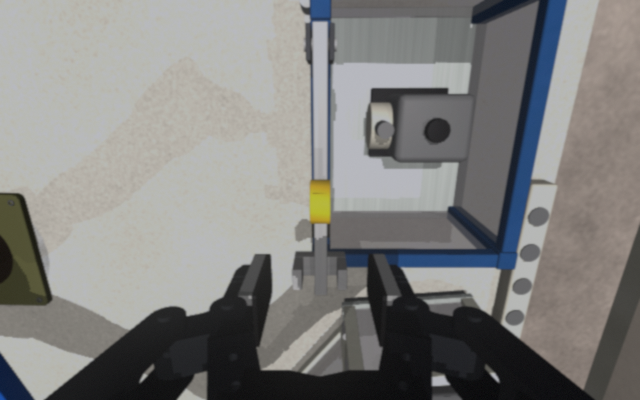

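View pics/t6.png

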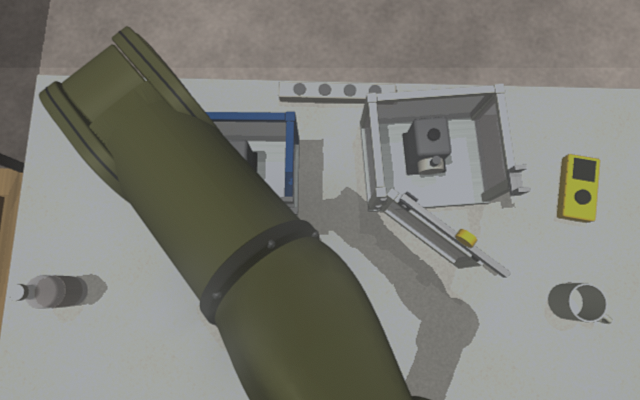

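The yellow disc is at scene pixel (358, 137.6). The model for a shut gate with the bar down predicts (357.9, 137.0). The bar lies between the lips, the gripper is clear, and the white disc is still at (466, 238) in the top view.

```bash
python3 -c "
from station import env
print(env.finish_job())"
```

```text
the job is handed in; nothing more can be done
None
```

The blue guard's gate is shut with its bar down in the catch, and the job was handed in at about 9.7 s of the 35 s allowed. I gripped the yellow disc, lifted the bar to about 0.35 rad and swung the gate from about 1.0 rad to its end stop. I then lowered the bar between the lips, released it and backed the gripper off upward.

- **Gate home:** the wrist force rose to about 19 N at the stop, and the gate angle worked out from the tool pose was about 0.00 rad.
- **Bar down:** after release, the blue disc was within 1 px of where the shut-and-latched model puts it. The scene and wrist pictures show the bar between the catch lips.
- **White guard:** its disc was at the same pixel in the top view before and after.
- **Clearance:** the gripper was about 130 mm above the disc with close to zero force.

No check failed. On the approach the tool drifted about 10 mm, and I corrected that before gripping. In the last top view the arm hid most of the blue guard, so that camera could not confirm the gate.

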